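# Refit the hob knob, push it in and hold it at the spark mark

### The arm

A 7-joint arm with a two-finger parallel gripper is mounted at the origin on the work surface. World frame = base frame: x ahead of the robot, y to its left, z up, the work surface at z = 0. Lengths are in m, angles in rad, forces in N, time in s.
With the tool pointing down it reaches from about 0.425 to 0.925 m from the base axis. Payload 6.8 kg.
Tool frame: the origin (TCP) lies at the very end of the fingers, on their centre line; the grasp point (between the pads) lies 19 mm behind it; z points along the fingers, y is the line along which they close (so a half turn about z gives the same grasp; the last joint's range is limited). The gripper opens to 85 mm and grips with 20 to 120 N. Pads are 22 mm wide; open, the fingers measure 114 mm over their backs; the gripper's body (76 mm by 85 mm) begins 54 mm behind the grasp point. The pads swing forward as they close: fully open they stand 13 mm farther back than shut.
Start: joints at [1.119, 0.477, 0.022, 1.555, -0.011, 1.109, -0.083], TCP at [0.228, -0.636, 0.196] pointing down, gripper open.
Joint ranges: [-2.96, 2.96], [-0.34, 2.1], [-1.41, 1.46], [0.24, 2.44], [-1.37, 4.51], [0.17, 1.92], [-2.96, 2.96]. Speed limits (rad/s): [2.39, 2.39, 3.14, 3.14, 3.14, 3.14, 3.14].

### API

Orientations are given as a unit quaternion [w, x, y, z].
In Python, from station import bot gives the robot as it stands.
- The arm moves only by the tool jog_arm, never from a script. Its argument "motion" is a list of rows, each a list of 7 numbers: the turn, a rotation vector about the tool's x, y, z in rad, then the shift along the tool's x, y, z in mm, then the finger opening in mm, from 0 to 85.4. A call has 1 to 10 rows; each row is the pose to reach, as a shift and turn from the pose commanded when the call began, along the tool's axes at that moment; what a row does not reach only later rows make up. A row lasts 1/8 s, in which the tool goes at most 62.5 mm and 10.7 degrees, less where a joint would pass 70% of its speed; a pose out of reach is approached as far as the arm can. A call with a gripper value outside its range is refused whole. The fingers move at their own pace and stop on an object; "grip_force" is the grip in N (left out, the last holds). Time passes only in rows, so rows that repeat a pose let the fingers close. It gives the time, the measured TCP pose, the force, the opening and the grip force at its end, in the units of the state.
- bot.get_obs(): the state, without advancing time (a new reading comes with each control period).
- bot.read_camera(name): name is "scene" or "top"; returns a dict with "pixels" (420x560x3 uint8, red, green, blue), "camera_matrix" (3x3 intrinsics, pixels), "distortion" ([k1, k2, p1, p2, k3] as OpenCV has them; the pictures are not rectified), "T" (4x4, takes a point from camera to world coordinates). Camera axes: x right, y down, z forward; pixel columns grow to the right and rows downward; lengths in m; the calibration is good to about 2 mm. A picture is of the moment at which its call begins. There is no depth.
- bot.hand_in(): hands the job in; it is judged then, once.
Trained networks look in a picture, given as the dict that the camera call returned (one of the last four; its "shot" number tells which), for a name from the list of things; names that differ only in an ending like _2 or _b are one class to them, and where a whole thing is asked for, a point or a joint stands for the part that bears it (a point fixed in the world has none). Each returns a list of dicts, best first, with "score" (0 to 1); they miss things now and then, are a little off and sometimes report something else, mostly with a low value. They report only what shows in the picture. A call takes as long as a camera call. They do not tell look-alikes from the thing itself.
- bot.spot_in(thing, picture): "xy" ([column, row] in pixels, amid what is visible of it).
- bot.tip_of(thing, picture): "xy" ([column, row] in pixels: a listed point, or the origin of a listed thing).
The state is a dict: "t": time; "q": joint angles; "joint_vel": joint speeds; "joint_torque": joint torques, N m; "eef_pos": TCP position; "tool_rot": TCP orientation; "contact_force": force on the tool from outside, world axes, zero at the start; "torque": the same for the moment, N m; "gripper_width": opening from 0.0 (shut) to 1.0 (fully open); "grasp_force": force on a finger pad.
Only numpy, scipy, OpenCV 4.12 (cv2) and the standard library are available. Lean on these libraries where they do the work, as an engineer would, in place of code of your own. Each camera call takes 0.05 s, during which the arm holds its last target. There are 200 camera calls.

### The job

The gas hob's loose control knob is lying on the trivet: turn it so that its D-shaped bore matches the bare tap spindle, and push it fully home with its pointer at the off mark. Then light up as usual: push the knob in against its spring, and, keeping it pushed in, turn it anticlockwise until its pointer is at the star-shaped spark mark. Finish with the knob still in the gripper, pushed well in and at the star; leave the other knob and everything else on the ledge where they are.

Things in the scene. Friction and masses are not known exactly. Their poses are not given: they have to be found in the camera images.
- knob_center (a point): the loose aluminium control knob, 34 mm high, about 50 g, right way up on the trivet: a round body 44 mm across, 14 mm high, topped by a solid bar grip 40 mm long, 14 wide, 20 high, to pinch across its flats. This point: on its axis, 17 mm above its underside; z up, x along the bar to the pointer end, which has a nose on the round body's rim and a dark line on the bar's top
- knob_bore (a point): middle of the loose knob's underside: the mouth of its D-shaped blind bore, 13 mm across and 14 mm deep, not seen from above. The bore's flat is on the pointer (+x) side, 3 mm from the axis. Axes as the knob's. The knob goes on the spindle only if turned to within about 5 to 10 degrees of it, pointer towards where the shaft's flat faces
- shaft_tip (a point): centre of the top of the bare tap spindle, an upright steel D-shaft 12 mm across, its rim chamfered 1.5 mm; on the left or the right of the hob's two taps (110 mm apart). x is where its flat faces (flat 2.5 mm from the axis), z up; at off the flat faces the off mark. It sinks and turns with the spindle. With the knob fully home, the bore's end on the shaft, knob_center is 3 mm above it
- tap_foot (a point): foot of the bare spindle on its axis, on the hob's glass top, fixed: the shaft stands 21 mm above it, and a knob fully home but not pushed in stops 7 mm above it. Its x axis points to the ring-shaped off mark, away from the robot
- press (a joint): how far the bare spindle is pushed in, m: 0 at rest, 0.005 at its stop. Sprung: it begins to give at about 5 N and takes 10 N at the stop; it springs back when let go
- turn (a joint): how far the bare spindle is turned, rad: 0 at off, growing anticlockwise seen from above, stop at 3.3. Stiff (0.025 N m) and stays where it is left. The knob has play on it: under load the spindle lags the knob by up to about 14 degrees; the pointer on the knob is what counts
- spark_star (a point): the small white eight-rayed star (spark mark) printed on the glass beside the bare tap, 35 mm from the spindle's axis and 60 degrees anticlockwise, seen from above, of the ring-shaped off mark. Its x axis points from the spindle's axis outward through the star; z is up. Further round, at 120 and 180 degrees, are a large and a small drop (flames), not wanted here
- hob: two-burner gas hob, black glass with a steel edge, 510 mm by 280 mm, fixed. Origin on the ledge, half-way between its two taps; x points from the taps to the burners, y along the row of taps; the glass top is 6 mm up. The front edge is 60 mm before the taps; the iron grates, 52 mm high, begin 74 mm behind the taps; a lidded pan stands fixed on the rear one
- trivet: hard grey silicone trivet, 170 mm across, 8 mm thick, fixed on the ledge left or right of the hob; the knob lies on it. Origin under its centre
- other_knob_center (a point): the knob already on the hob's other tap, just like the loose one: the point on its axis 17 mm above its underside (its underside is 7 mm above the glass); x to its pointer end. To be left alone
- other_knob (a joint): turn of the knob on the other tap, rad: 0 at off; to be left at 0
- steamer_basket: bystander: stainless steamer basket, round, 166 mm across (210 over its two loop handles), 72 mm high, on the ledge to one side of the hob. Origin under its centre
- bamboo_lid: bystander: bamboo steamer lid, round, 160 mm across, 64 mm high over its loop, on the ledge. Origin under its centre
- chopstick_cup: bystander: white ceramic cup, 78 mm across, 105 mm high, with steel chopsticks standing up to 235 mm above the ledge. Origin under its centre
- oil_bottle: bystander: green glass bottle, 62 mm across, 235 mm high. Origin under its centre
- pepper_mill: bystander: dark wooden pepper mill, 54 mm across, 170 mm high. Origin under its centre
- sauce_dish: bystander: small blue ceramic dish, 80 mm across, 28 mm high. Origin under its centre
Mind the look-alikes: they are no part of the job. What is shaped like the part that bears knob_center but purple is not meant.

How it is judged:
By the outcome, as a careful person would: the job done as asked, in the order asked, and still so for the second after the job is handed in, while the arm keeps its last pose, push and grip.
It also fails if it takes over 48 s, if anything falls off the work surface, if the arm or the gripper's body presses on something with over 40 N, if the wrist force passes 120 N, or if a joint passes its speed limit or range.

## Working session

There is one attempt and no reset: what is moved stays moved. The work goes in short steps, Python scripts to look and compute and a tool call to move; the robot and the scene stay as the last step left them, time stands still between calls to the robot, and variables do not carry over. Pictures are saved under pics/ and viewed, at most 10 in all, crops included, and the job is handed in when it is done.

Besides the shell and the picture viewer there is one more tool, called by a JSON object that holds its "op" and its "data", one argument or row to a line. jog_arm: Moves the arm, as the interface text tells. Its arguments: {"type":"object","properties":{"motion":{"type":"array"},"grip_force":{"type":"number"}},"required":["motion"]}

```bash
mkdir -p pics
cat > h.py <<'E'
import numpy as np, cv2
from station import bot
def ray(p,xy):
    u=cv2.undistortPoints(np.array([[xy]],float),np.array(p["camera_matrix"]),np.array(p["distortion"]))[0,0]
    T=np.array(p["T"]);return T[:3,3],T[:3,:3]@np.array([u[0],u[1],1.])
def at_z(p,xy,z):
    o,d=ray(p,xy);return o+d*(z-o[2])/d[2]
def tri(pa,a,pb,b):
    o1,d1=ray(pa,a);o2,d2=ray(pb,b)
    d1=d1/np.linalg.norm(d1);d2=d2/np.linalg.norm(d2)
    s=np.linalg.lstsq(np.c_[d1,-d2],o2-o1,rcond=None)[0]
    A=o1+s[0]*d1;B=o2+s[1]*d2;return (A+B)/2,np.linalg.norm(A-B)
def proj(p,X):
    T=np.linalg.inv(np.array(p["T"]))
    return cv2.projectPoints(np.array(X,float).reshape(-1,3),cv2.Rodrigues(T[:3,:3])[0],T[:3,3],np.array(p["camera_matrix"]),np.array(p["distortion"]))[0][:,0]
def save(p,n): cv2.imwrite("pics/"+n,p["pixels"][:,:,::-1])
E
python3 - <<'E'
from h import *
np.set_printoptions(precision=4,suppress=True)
o=bot.get_obs();print(o["t"],o["eef_pos"],o["tool_rot"],o["contact_force"])
S=bot.read_camera("scene");T=bot.read_camera("top")
img=np.hstack([S["pixels"],T["pixels"]])
save(S,"s0.png");save(T,"t0.png")
for n in ["knob_center","knob_bore","shaft_tip","tap_foot","spark_star","hob","trivet","other_knob_center"]:
    for nm,p in (("S",S),("T",T)):
        print(n,nm,[(np.round(r["xy"],1).tolist(),round(r["score"],2)) for r in bot.tip_of(n,p)[:3]])
print(T["T"],S["T"])
E
```

```text
0.0 [ 0.2273 -0.6349  0.1952] [-0.0009  0.9853  0.171  -0.0002] [0.1442 0.7084 0.2654]
knob_center S [([332.2, 157.4], 0.6), ([353.3, 211.0], 0.6), ([145.2, 325.7], 0.45)]
knob_center T [([210.5, 166.6], 0.71), ([124.8, 262.6], 0.66), ([165.2, 276.6], 0.47)]
knob_bore S [([310.1, 132.4], 0.68), ([333.4, 161.0], 0.65), ([352.2, 212.3], 0.49)]
knob_bore T [([164.1, 281.3], 0.72), ([210.8, 168.9], 0.62), ([182.2, 227.0], 0.6)]
shaft_tip S []
shaft_tip T [([167.4, 150.1], 0.38)]
tap_foot S [([282.9, 212.5], 0.46)]
tap_foot T [([271.6, 207.7], 0.39)]
spark_star S [([334.1, 160.7], 0.71)]
spark_star T []
hob S [([274.1, 224.0], 0.84)]
hob T [([285.3, 208.5], 0.58), ([116.6, 213.2], 0.19)]
trivet S [([340.3, 166.0], 0.94)]
trivet T [([185.0, 223.5], 0.68), ([180.2, 225.3], 0.59)]
other_knob_center S [([263.2, 229.6], 0.47)]
other_knob_center T [([302.0, 202.1], 0.5)]
[[-0.0179 -0.9802  0.197   0.1328]
 [-0.9998  0.0183  0.0003 -0.0009]
 [-0.0039 -0.197  -0.9804  1.7255]
 [ 0.      0.      0.      1.    ]] [[ 0.6666  0.6162 -0.4193  1.0445]
 [ 0.7454 -0.5513  0.3748 -0.5061]
 [-0.0002 -0.5624 -0.8268  1.2079]
 [ 0.      0.      0.      1.    ]]
```

View pics/s0.png

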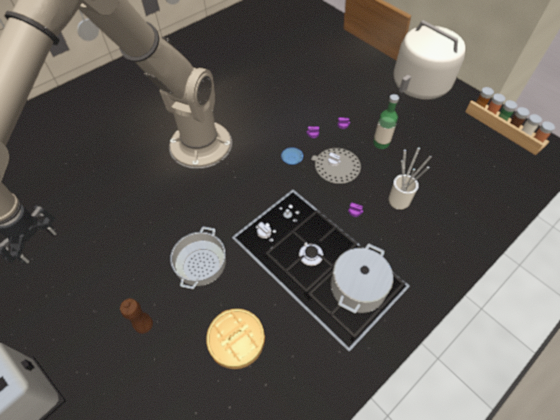

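View pics/t0.png

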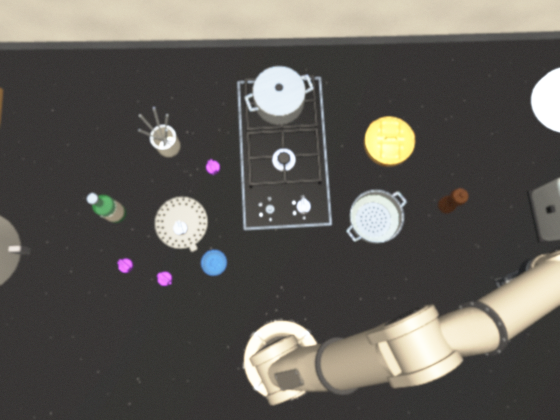

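The scene view shows the loose knob on the trivet at (334,158), and the top view shows it at (180,227). The bare tap is at scene (288,212) and top (270,209). The other knob is at scene (263,231) and top (303,206). The purple knobs are decoys. Next I'll zoom in.

Run:
```python
from h import *
s=cv2.imread("pics/s0.png");t=cv2.imread("pics/t0.png")
def c(i,u,v,w,h,k): return cv2.resize(i[v-h//2:v+h//2,u-w//2:u+w//2],(w*k,h*k),interpolation=cv2.INTER_CUBIC)
a=np.vstack([np.hstack([c(s,334,160,50,36,8),c(s,280,218,50,36,8)]),np.hstack([c(t,184,228,50,36,8),c(t,285,207,50,36,8)])])
cv2.imwrite("pics/z0.png",a);print(a.shape)
```

```text
(576, 800, 3)
```

View pics/z0.png

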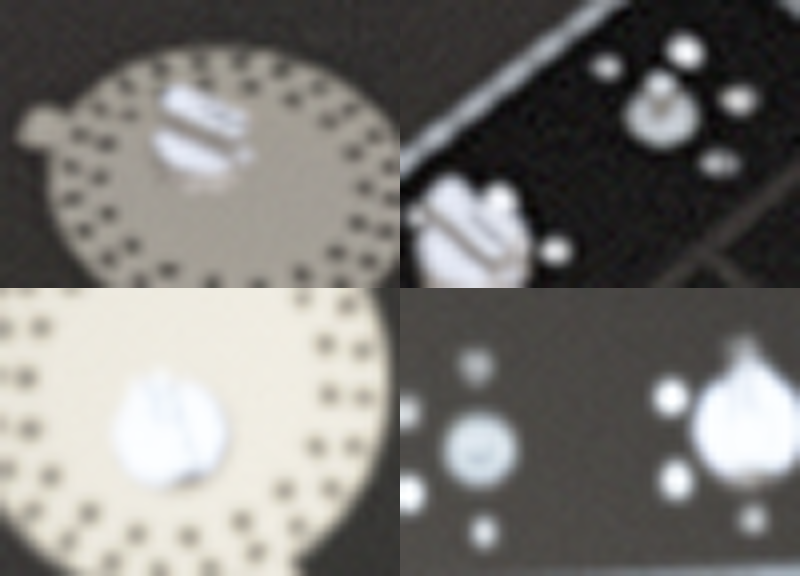

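The loose knob's nose points mostly ahead (+x), slightly to the left. The off mark is ahead of the tap and the star is at its upper left in the top view. I'll measure these precisely.

```bash
cat > m.py <<'E'
from h import *
np.set_printoptions(precision=4,suppress=True)
from scipy.optimize import least_squares
def blob(g,xy,r=3):
    # background-subtracted centroid
    u,v=np.round(xy).astype(int)
    for _ in range(4):
        Y,X=np.mgrid[v-r:v+r+1,u-r:u+r+1];w=g[v-r:v+r+1,u-r:u+r+1].astype(float)
        w=np.clip(w-np.percentile(w,35)-5,0,None);cx,cy=(X*w).sum()/w.sum(),(Y*w).sum()/w.sum()
        u,v=int(round(cx)),int(round(cy))
    return np.array([cx,cy])
E
python3 - <<'E'
from m import *
S=bot.read_camera("scene");T=bot.read_camera("top")
gs=S["pixels"].mean(2);gt=T["pixels"].mean(2)
# guesses of marks 0,60,120,180 from crops: x0+cx/8
sc=lambda x,y:(280-25+(x-400)/8,218-18+y/8); tc=lambda x,y:(285-25+(x-400)/8,207-18+(y-288)/8)
gS={0:sc(718,163),60:sc(738,100),120:sc(685,50),180:sc(606,67)}
gT={0:tc(475,365),60:tc(407,410),120:tc(407,493),180:tc(483,532)}
def fit(p,g,G,nm):
    ks=sorted(g);pts=np.array([at_z(p,blob(G,g[k],2),.006)[:2] for k in ks])
    a=np.radians(ks)
    f=lambda q:(q[:2]+.035*np.c_[np.cos(a+q[2]),np.sin(a+q[2])]-pts).ravel()
    r=least_squares(f,[*pts.mean(0),0]);print(nm,"foot",r.x[:2],"yaw deg",np.degrees(r.x[2]));print(r.fun.reshape(-1,2)*1e3)
    return r.x
a=fit(S,gS,gs,"S");b=fit(T,gT,gt,"T")
# shaft top
for p,g,nm,q in ((S,sc(660,85),"S",a),(T,tc(478,440),"T",b)):
    print(nm,"shaft expected px",proj(p,[*q[:2],.027]),"foot",proj(p,[*q[:2],.006]),"seen",g)
# hob edges in top: front-left etc.  two front corners
# loose knob: top crop centre body approx, nose
sk=lambda x,y:(334-25+x/8,160-18+y/8); tk=lambda x,y:(184-25+x/8,228-18+(y-288)/8)
print("T body@22mm",at_z(T,tk(170,435),.022),"S nose@15",at_z(S,sk(243,155),.015),"T nose",at_z(T,tk(152,377),.022))
print("S bar line ends @42mm",at_z(S,sk(165,130),.042),at_z(S,sk(232,148),.042))
for n in ["trivet","hob","knob_center"]:
    for p,nm in ((S,"S"),(T,"T")):
        print(n,nm,[(at_z(p,r["xy"],.025 if "knob" in n else 0)[:2],round(r["score"],2)) for r in bot.tip_of(n,p)[:5]], [ (at_z(p,r["xy"],.03 if "knob" in n else 0)[:2]) for r in bot.spot_in(n,p)[:5]])
print("other T",at_z(T,tc(742,430),.035))
E
```

```text
S foot [0.4759 0.0306] yaw deg 1.4791364705789214
[[ 0.6583 -0.4792]
 [ 0.3862  0.5748]
 [-0.7032 -0.2631]
 [-0.3413  0.1675]]
T foot [0.4739 0.029 ] yaw deg 1.9361895255388992
[[ 0.0522  0.3026]
 [ 0.6771 -0.1789]
 [-0.3684 -0.092 ]
 [-0.361  -0.0317]]
S shaft expected px [[287.3443 210.6123]] foot [[287.2705 213.9517]] seen (287.5, 210.625)
T shaft expected px [[269.3989 207.4321]] foot [[269.5304 208.6898]] seen (269.75, 208.0)
T body@22mm [0.4114 0.3176 0.022 ] S nose@15 [0.4363 0.3318 0.015 ] T nose [0.4353 0.3253 0.022 ]
S bar line ends @42mm [0.4156 0.2969 0.042 ] [0.4438 0.3121 0.042 ]
trivet S [(array([0.4397, 0.3249]), 0.86)] [array([0.4398, 0.322 ])]
trivet T [(array([0.435 , 0.3154]), 0.85)] [array([0.4359, 0.3128])]
hob S [(array([ 0.4769, -0.0212]), 0.9), (array([0.7066, 0.3445]), 0.73)] [array([ 0.7032, -0.0202])]
hob T [(array([ 0.472 , -0.0257]), 0.9)] [array([ 0.6679, -0.018 ])]
knob_center S [(array([0.627 , 0.1953]), 0.7), (array([0.3019, 0.4911]), 0.5), (array([0.4763, 0.0121]), 0.45), (array([0.258 , 0.3651]), 0.42), (array([ 0.4452, -0.3111]), 0.42)] [array([0.2655, 0.3513]), array([0.4182, 0.309 ])]
knob_center T [(array([0.3019, 0.4928]), 0.72), (array([0.2478, 0.3741]), 0.59), (array([0.4059, 0.3177]), 0.53), (array([0.616, 0.212]), 0.46)] [array([0.306 , 0.4874]), array([0.4102, 0.3124]), array([0.6106, 0.2176]), array([0.2567, 0.3645])]
other T [ 0.4725 -0.0788  0.035 ]
```

```bash
cat > fit.py <<'E'
from m import *
from scipy.optimize import minimize
K=6
def faces(x,y,yaw,z0):
    c,s=np.cos(yaw),np.sin(yaw)
    W=lambda P:np.array([[x+c*a-s*b,y+s*a+c*b,z0+h] for a,b,h in P])
    t=np.linspace(0,2*np.pi,40);disc=lambda h:[(.022*np.cos(i),.022*np.sin(i),h) for i in t]
    box=lambda x0,x1,y0,y1,h:[(x0,y0,h),(x1,y0,h),(x1,y1,h),(x0,y1,h)]
    B=box(-.02,.02,-.007,.007,.014);U=box(-.02,.02,-.007,.007,.034)
    nose=[(.020,-.004,h) for h in(0,.014)]+[(.020,.004,h) for h in(0,.014)]+[(.027,0,h) for h in(0,.014)]
    F=[W(disc(0)+disc(.014)),W(nose),W(disc(.014))]
    for i,n in ((0,(0,-1)),(1,(1,0)),(2,(0,1)),(3,(-1,0))):
        j=(i+1)%4;F.append((W([B[i],B[j],U[j],U[i]]),np.array([c*n[0]-s*n[1],s*n[0]+c*n[1]])))
    F.append(W(U)); F.append(W(box(0,.02,-.001,.001,.034)))
    return F
def err(p,q,z0,R=12,full=False):
    ctr=np.round(proj(p,[q[3],q[4],z0+.017])[0]).astype(int);h=R
    img=p["pixels"][ctr[1]-h:ctr[1]+h+1,ctr[0]-h:ctr[0]+h+1].astype(float).mean(2)
    N=2*h+1;lab=np.zeros((N*K,N*K),np.uint8);cam=np.array(p["T"])[:3,3]
    for k,f in enumerate(faces(q[0],q[1],q[2],z0)):
        if isinstance(f,tuple):
            f,n=f
            if n@(cam[:2]-f.mean(0)[:2])<0: continue
        u=(proj(p,f)-ctr+h+.5)*K-.5
        hull=cv2.convexHull(u.astype(np.float32))
        cv2.fillConvexPoly(lab,np.round(hull*16).astype(np.int32),k+1,shift=4)
    A=[]
    for k in range(9+1):
        m=(lab==k).astype(np.float32)
        if m.any(): A.append(cv2.GaussianBlur(cv2.resize(m,(N,N),interpolation=cv2.INTER_AREA),(0,0),.6).ravel())
    A=np.array(A).T;b=img.ravel()
    Y,X=np.mgrid[-h:h+1,-h:h+1];w=np.exp(-(X**2+Y**2)/2/6.5**2).ravel()**.5
    b=np.clip(b,0,255);s=np.linalg.lstsq(A*w[:,None],b*w,rcond=None)[0]
    return ((A@s-b)**2*w**2).sum()/(w**2).sum()
def fitk(p,x,y,z0,yaws):
    best=None
    for yw in yaws:
        for dx in(-.003,.003):
            f=lambda v:err(p,[x+v[0]*.001,y+v[1]*.001,np.radians(v[2]),x,y],z0)
            r=minimize(f,[dx*1e3,0,yw],method="Nelder-Mead",options=dict(initial_simplex=[[dx*1e3,0,yw],[dx*1e3+3,0,yw],[dx*1e3,3,yw],[dx*1e3,0,yw+8]],maxfev=120))
            if best is None or r.fun<best.fun: best=r
    return np.array([x+best.x[0]*.001,y+best.x[1]*.001,best.x[2]]),best.fun
E
python3 - <<'E'
from fit import *
S=bot.read_camera("scene");T=bot.read_camera("top")
for nm,p in(("S",S),("T",T)):
    print(nm,"loose",fitk(p,.412,.315,.008,(10,20,30)),"other",fitk(p,.473,-.079,.013,(-8,2,12)))
E
```

```text
S loose (array([ 0.417 ,  0.3212, 17.9449]), np.float64(483.4828615370829)) other (array([ 0.4786, -0.0784,  5.5991]), np.float64(1025.2802079888954))
T loose (array([ 0.4127,  0.3187, 22.5459]), np.float64(32.27678793049923)) other (array([ 0.4778, -0.0808, -2.1338]), np.float64(723.7502936097561))
```

```bash
cat >> h.py <<'E'
from scipy.spatial.transform import Rotation as Ro
def tool():
    o=bot.get_obs();w,x,y,z=o["tool_rot"];return o,np.array(o["eef_pos"]),Ro.from_quat([x,y,z,w])
def to_tool(P,p0=None):
    o,p,R=tool();p=p if p0 is None else np.array(p0);return np.round(R.inv().apply(np.array(P)-p)*1e3).astype(int)
def yaw(R): v=R.as_matrix()[:,0];return np.degrees(np.arctan2(v[1],v[0]))
E
python3 - <<'E'
from h import *
o,p,R=tool();print(yaw(R),R.as_matrix().round(4))
W=np.array([[.228,-.636,.196],[.29,-.57,.27],[.42,-.42,.28],[.54,-.2,.28],[.55,.05,.26],[.415,.32,.12]])
L=np.r_[0,np.cumsum(np.linalg.norm(np.diff(W,axis=0),axis=1))]
s=np.linspace(0,L[-1],21)[1:];P=np.c_[[np.interp(s,L,W[:,i]) for i in range(3)]].T
print(L[-1]/20);print(to_tool(P,W[0]).tolist())
E
```

```text
19.697784991430673 [[ 0.9415  0.3371  0.    ]
 [ 0.3371 -0.9415 -0.    ]
 [ 0.      0.     -1.    ]]
0.057502072635721026
[[40, -20, -36], [79, -41, -73], [129, -68, -77], [179, -97, -80], [229, -125, -83], [275, -158, -84], [318, -196, -84], [361, -235, -84], [404, -273, -84], [444, -313, -83], [465, -367, -79], [487, -420, -74], [508, -473, -70], [530, -526, -65], [529, -578, -45], [523, -630, -21], [517, -682, 3], [511, -733, 28], [505, -785, 52], [498, -837, 76]]
```

{"op": "jog_arm", "data": {
  "motion": [
    [0, 0, 0, 40, -20, -36, 85],
    [0, 0, 0, 79, -41, -73, 85],
    [0, 0, 0, 129, -68, -77, 85],
    [0, 0, 0, 179, -97, -80, 85],
    [0, 0, 0, 229, -125, -83, 85],
    [0, 0, 0, 275, -158, -84, 85],
    [0, 0, 0, 318, -196, -84, 85],
    [0, 0, 0, 361, -235, -84, 85],
    [0, 0, 0, 404, -273, -84, 85],
    [0, 0, 0, 444, -313, -83, 85]
  ]
}}

```text
t: 2.95
eef_pos: [0.5409, -0.1895, 0.2795]
tool_rot: [0.0, 0.985, 0.171, 0.0]
contact_force: [1.3, 0.2, -0.2]
gripper_width: 0.995
grasp_force: 0.0
```

{"op": "jog_arm", "data": {
  "motion": [
    [0, 0, 0, 21, -54, 4, 70],
    [0, 0, 0, 43, -107, 9, 60],
    [0, 0, 0, 64, -160, 13, 50],
    [0, 0, 0, 86, -213, 18, 50],
    [0, 0, 0, 85, -265, 38, 50],
    [0, 0, 0, 79, -317, 62, 50],
    [0, 0, 0, 73, -369, 86, 50],
    [0, 0, 0, 67, -420, 111, 50],
    [0, 0, 0, 61, -472, 135, 50],
    [0, 0, 0, 54, -524, 159, 50]
  ]
}}

```text
t: 4.2
eef_pos: [0.4139, 0.3217, 0.1198]
tool_rot: [-0.0, 0.985, 0.171, 0.0]
contact_force: [0.9, 0.7, -0.4]
gripper_width: 0.584
grasp_force: 0.0
```

Run:
```python
from h import *
o,p,R=tool();print(o["t"],p,yaw(R),R.as_matrix()[:,2],o["q"],o["gripper_width"],o["contact_force"])
print(to_tool([.415,.320,.027]))
S=bot.read_camera("scene");T=bot.read_camera("top")
print(proj(T,[p,[.415,.32,.042]]))
save(S,"s1.png");save(T,"t1.png")
c=lambda P,xy:cv2.resize(P["pixels"][int(xy[1])-25:int(xy[1])+25,int(xy[0])-25:int(xy[0])+25][:,:,::-1],(400,400),interpolation=cv2.INTER_CUBIC)
cv2.imwrite("pics/z1.png",np.hstack([c(S,proj(S,[p])[0]+[0,5]),c(T,proj(T,[p])[0])]))
```

```text
4.2 [0.41387815 0.32173203 0.11978961] 19.65322205451635 [ 9.19804400e-04  5.16770545e-04 -9.99999443e-01] [-0.36094008  0.36784265 -0.50924598  1.96185138  0.23235867  0.8676102
 -2.22070568] 0.5844227844647738 [ 0.92996586  0.71280031 -0.36821485]
[ 0  2 93]
[[172.98258338 222.51638036]
 [178.35660539 226.276928  ]]
```

View pics/z1.png

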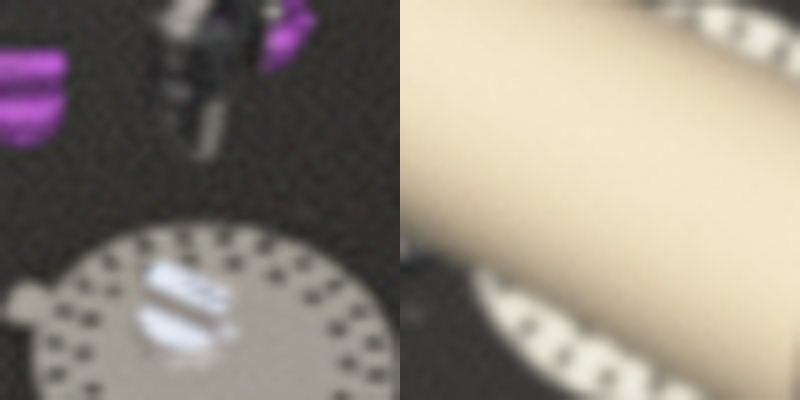

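{"op": "jog_arm", "data": {
  "motion": [
    [0, 0, 0, 0, 2, 50, 50],
    [0, 0, 0, 0, 2, 80, 50],
    [0, 0, 0, 0, 2, 93, 50],
    [0, 0, 0, 0, 2, 93, 30],
    [0, 0, 0, 0, 2, 93, 20],
    [0, 0, 0, 0, 2, 93, 5],
    [0, 0, 0, 0, 2, 93, 5],
    [0, 0, 0, 0, 2, 93, 5],
    [0, 0, 0, 0, 2, 93, 5]
  ],
  "grip_force": 80
}}

```text
t: 5.42
eef_pos: [0.415, 0.3185, 0.0273]
tool_rot: [-0.0, 0.985, 0.171, 0.0]
contact_force: [0.4, 0.0, -0.6]
gripper_width: 0.058
grasp_force: 0.0
```

Run:
```python
from fit import *
o,p,R=tool();print(o["t"],p,yaw(R),o["gripper_width"],o["grasp_force"],o["contact_force"])
S=bot.read_camera("scene")
c=lambda P,xy:cv2.resize(P["pixels"][int(xy[1])-25:int(xy[1])+25,int(xy[0])-25:int(xy[0])+25][:,:,::-1],(600,600),interpolation=cv2.INTER_CUBIC)
cv2.imwrite("pics/z2.png",c(S,proj(S,[p])[0]))
```

```text
5.425 [0.415  0.3185 0.0273] 19.695311708404844 0.05790175128152787 0.0 [ 0.3531  0.0084 -0.6078]
```

View pics/z2.png

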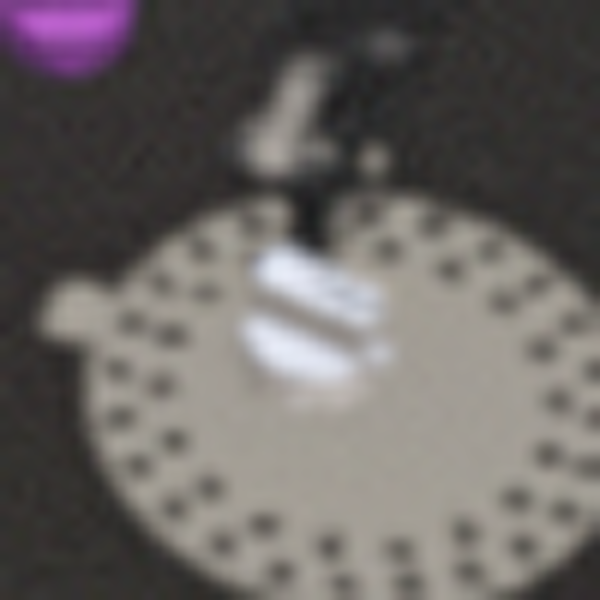

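The picture shows the fingers shut behind the bar at crop (310,245), with the knob in front of them, so the grasp missed. I'll check whether the knob moved and re-measure it.

Run:
```python
from fit import *
o,p,R=tool()
S=bot.read_camera("scene");T=bot.read_camera("top")
print("tcp px",proj(S,[p])[0],proj(T,[p])[0])
a=cv2.imread("pics/s0.png")[:,:,::-1].astype(float);b=S["pixels"].astype(float)
for dy in range(-3,4):
    print([round(np.abs(np.roll(a,(dy,dx),(0,1))[156:166,326:342]-b[156:166,326:342]).mean(),1) for dx in range(-3,4)])
print(fitk(S,.417,.321,.008,(10,20,30)))
m=T["pixels"][205:250,150:215]; cv2.imwrite("pics/z3.png",np.hstack([cv2.resize(q[:,:,::-1],(400,400),interpolation=cv2.INTER_CUBIC) for q in (T["pixels"][200:250,155:205],cv2.imread("pics/s0.png")[137:187,311:361][:,:,::-1])]))
for n in("knob_center",): print([(r["xy"],r["score"]) for r in bot.tip_of(n,S)])
```

```text
tcp px [333.1606 157.8173] [179.6981 227.0234]
[np.float64(24.8), np.float64(24.8), np.float64(25.4), np.float64(26.6), np.float64(27.2), np.float64(26.6), np.float64(25.6)]
[np.float64(20.6), np.float64(20.8), np.float64(21.0), np.float64(22.6), np.float64(25.2), np.float64(26.9), np.float64(28.2)]
[np.float64(17.6), np.float64(13.4), np.float64(12.1), np.float64(14.2), np.float64(18.8), np.float64(23.5), np.float64(26.8)]
[np.float64(23.3), np.float64(17.9), np.float64(9.9), np.float64(1.0), np.float64(10.3), np.float64(18.2), np.float64(23.6)]
[np.float64(29.6), np.float64(25.6), np.float64(20.1), np.float64(14.9), np.float64(12.4), np.float64(13.9), np.float64(18.7)]
[np.float64(34.8), np.float64(32.4), np.float64(29.2), np.float64(25.3), np.float64(22.8), np.float64(22.1), np.float64(21.9)]
[np.float64(34.4), np.float64(34.5), np.float64(34.1), np.float64(32.4), np.float64(30.3), np.float64(28.6), np.float64(27.9)]
(array([ 0.4173,  0.3206, 19.6399]), np.float64(679.2191107347401))
[([311.6, 130.0], 0.69), ([352.3, 208.7], 0.67), ([330.8, 156.8], 0.6), ([265.9, 229.3], 0.22)]
```

View pics/z3.png

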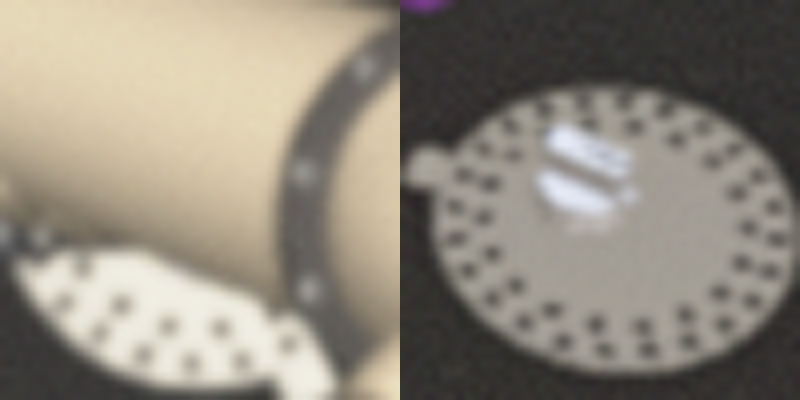

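The knob has not moved at all, and the TCP projects right onto it. I'll look at the gripper silhouette by differencing against the first picture.

Run:
```python
from fit import *
S=bot.read_camera("scene");o,p,R=tool()
print(o["gripper_width"],p,o["q"])
a=cv2.imread("pics/s0.png")[:,:,::-1].astype(float);b=S["pixels"].astype(float)
d=np.abs(a-b).mean(2)
print("cols 305..355, rows 110..175")
for v in range(108,172): print(v,"".join(" " if x<8 else "." if x<20 else "o" if x<50 else "#" for x in d[v,300:365]))
z=R.as_matrix()
for k in (0,20,40,60,80): print(k,proj(S,[p-z[:,2]*k*.001]).round(1))
print("y+-25",proj(S,[p+z[:,1]*.025,p-z[:,1]*.025,p+z[:,0]*.011,p-z[:,0]*.011]).round(1).tolist())
```

```text
0.059000253454784074 [0.4149 0.3185 0.0271] [-0.4116  0.5024 -0.4509  2.0263  0.3382  0.6846 -2.3059]
cols 305..355, rows 110..175
108                            ..oooooooo#o##############o.          
109    .                 .      .o#oooooo#################o          
110                  .          .o#oooooo#################o          
111                  .          o###ooooo#o###############o          
112           .        .  .     .o###ooooo################.          
113                              oo###ooo################o           
114                               o######oo##############.    .      
115    .                          oo####################o.           
116                     ..      ...ooo#################o.            
117                   .          .....o###############o.             
118                             ..o....ooooo###oooooo.o              
119                              .ooo...o.o##########o..             
120                               ooooooo..ooooo#oooo.o.     .       
121                                oo####oo.oooooooooo     
[... 2975 characters left out ...]
                                             
165                                                                  
166                                                                  
167                                                                  
168                                                                  
169                                                                  
170                                                                  
171                                                                  
0 [[333.2 157.8]]
20 [[333.7 154.3]]
40 [[334.3 150.7]]
60 [[334.9 147. ]]
80 [[335.5 143.2]]
y+-25 [[330.4, 162.3], [335.9, 153.4], [335.8, 158.9], [330.5, 156.8]]
```

Run:
```python
from fit import *
S=bot.read_camera("scene")
out=[]
def mk(fn,p,yawd,half,back):
    im=cv2.imread("pics/"+fn);y=np.radians(yawd);ty=np.array([np.sin(y),-np.cos(y),0]);tx=np.array([np.cos(y),np.sin(y),0])
    u=proj(S,[p])[0];o=(u-[25,30]).astype(int).clip(0);k=8
    c=cv2.resize(im[o[1]:o[1]+50,o[0]:o[0]+50],(400,400),interpolation=cv2.INTER_CUBIC)
    c=cv2.convertScaleAbs(c,alpha=1.6,beta=25)
    P=[p]+[np.array(p)+s*ty*half+t*tx*.011+[0,0,back] for s in(1,-1) for t in(1,-1)]
    for i,q in enumerate(proj(S,P)): cv2.circle(c,tuple(((q-o+.5)*k).astype(int)),4,(0,0,255) if i==0 else (0,255,0),1)
    return c
save(S,"s2.png")
a=mk("s0.png",[.2273,-.6349,.1952],19.7,.0425,.013);b=mk("s1.png",[.4139,.3217,.1198],19.7,.025,.008);c=mk("s2.png",[.415,.3185,.0273],19.7,.0025,0)
cv2.imwrite("pics/z4.png",cv2.resize(np.hstack([a,b,c]),(799,266),interpolation=cv2.INTER_AREA) if 0 else np.vstack([np.hstack([a,b])]))
cv2.imwrite("pics/z5.png",c)
```

```text
(no output)
```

View pics/z4.png

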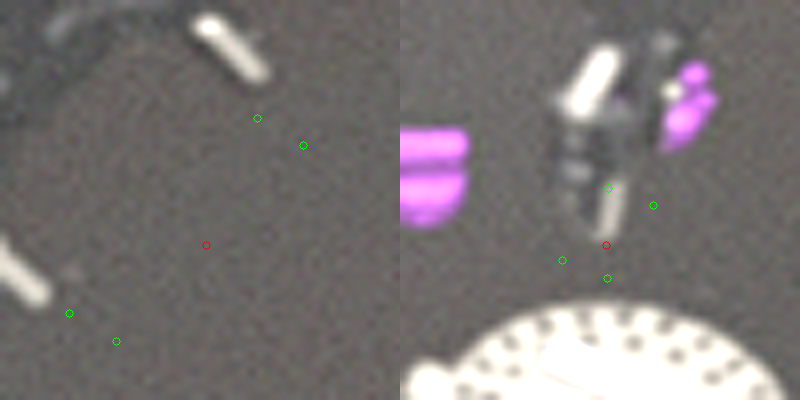

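Run:
```python
from fit import *
a=cv2.imread("pics/s0.png")[:,:,::-1].astype(float).mean(2)
b=np.mean([bot.read_camera("scene")["pixels"].astype(float).mean(2) for _ in range(4)],0)
np.set_printoptions(linewidth=200)
print("cols 326..346");d=(b-a).round().astype(int)
for v in range(144,164): print(v,d[v,326:347], b[v,332:342:2].astype(int))
```

```text
cols 326..346
144 [  7  25  52  92 114 107  87  66  65  36   1   5  39  54  20  -2   0   7   0   3   1] [131 112  46  90  66]
145 [  0   8  41  81 103 100  66  47  37  26   4  19  65  83  31  -7   1  -2   0   6   2] [116  85  51 113  80]
146 [-8 -5 15 40 59 58 36 19  8  3 -6  4 38 44 14 -7  1  1 -4  0  1] [83 58 42 86 61]
147 [  4  -3  -5   0  12   3 -14 -17 -30 -30 -26 -17   2  16   6   1   1  -2   0  -1   3] [51 40 44 72 62]
148 [ -2   1  -3  -1  -8 -27 -54 -61 -62 -63 -48 -29 -12  13   4  -2  -5   0   0  -3  -1] [46 37 73 85 96]
149 [  1   2   3   1  -7 -29 -67 -68 -64 -68 -53 -37 -16   1   2   0   2   1  -1  -1   3] [ 68  39  98  83 129]
150 [ -1   0   1   1  -8 -32 -77 -83 -75 -63 -48 -36 -22   0   1   0   0   0   2  -1   0] [ 67  38 107  94 143]
151 [   0    0    4    0  -12  -39  -81 -100  -82  -58  -42  -32  -16    0   -1    0   -1    2    0    0    0] [ 70  42 110 132 141]
152 [  0   1   0   1  -7 -21 -44 -55 -47 -32 -25 -14  -3   1   3   0  -2   0  -1  -1   1] [126  59 124 142 106]
153 [ -1   2   0   2  -1  -4 -12 -20 -20 -22 -15  -6   1  -1  -1  -1   0   0  -1   0  -1] [19
[... 228 characters left out ...]
0  0  0  2  0  0  0  0  0  0 -1 -1  1  1] [203 214 189 203 166]
157 [-1  0  0 -2  0  2  0  0  0 -1  1  1 -1 -1  1  0  1  2 -1  0  1] [156 195 204 193 164]
158 [ 0 -1  1  0 -1  2  0 -1  1  0  0  0  0  2  0  0  0 -1  0  0  0] [143 152 180 202 160]
159 [-2  1  0  0  0  0 -1  0 -2  0  1  0  1  0  1  1  0  2  1  1  0] [182 145 145 168 156]
160 [ 0  1 -1 -1  0  1  1  0  1 -1 -2 -2  1 -1 -1  2 -1  3  0  0 -1] [223 185 146 162 166]
161 [ 1 -2 -1 -1  0  0  0  0  0  0  0  0  0  0 -1  0  0  0  1  2 -2] [232 222 186 177 178]
162 [-2  0  2  1  0  0  0  0  0  1 -1 -3  2  0  1 -1  0  1  2  0  0] [221 228 215 174 165]
163 [ 0  1  0  0 -1  1  0  0  1  0  0 -1 -1  1  0  2  0  0 -1 -1  4] [183 207 201 166 156]
```

View pics/z5.png

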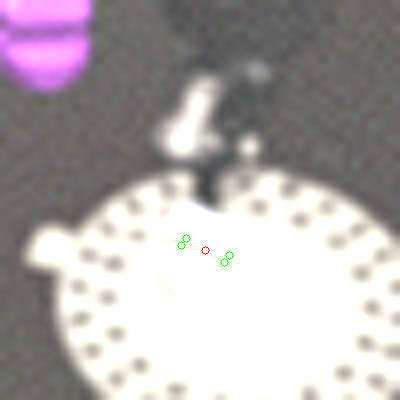

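The shut fingers end just at the bar's far top edge, and nothing was touched or moved, so the fingertips are apparently higher than the TCP reading says. I'll reopen and feel downwards in small steps.

{"op": "jog_arm", "data": {
  "motion": [
    [0, 0, 0, 0, 0, 0, 30],
    [0, 0, 0, 0, 0, 0, 50],
    [0, 0, 0, 0, 0, 0, 50],
    [0, 0, 0, 0, 0, 3, 50],
    [0, 0, 0, 0, 0, 6, 50],
    [0, 0, 0, 0, 0, 6, 50]
  ]
}}

```text
t: 6.68
eef_pos: [0.4147, 0.3183, 0.0208]
tool_rot: [0.0, 0.985, 0.171, -0.0]
contact_force: [0.6, 0.6, 0.8]
gripper_width: 0.586
grasp_force: 0.0
```

Run:
```python
from fit import *
a=cv2.imread("pics/s0.png")[:,:,::-1].astype(float).mean(2)
S=bot.read_camera("scene");b=S["pixels"].astype(float).mean(2)
o,p,R=tool();print(p,o["contact_force"],o["gripper_width"])
d=(b-a)
for v in range(125,170): print(v,"".join(" " if abs(x)<7 else "-" if x<0 else "+" for x in d[v,305:365]))
M=R.as_matrix()
for s in(1,-1): print(s,proj(S,[p+s*M[:,1]*k+M[:,0]*t-M[:,2]*.008 for k in(.025,.039) for t in(-.011,.011)]).round(1).tolist())
```

```text
[0.4148 0.3184 0.021 ] [ 1.4375 -0.3087  0.1782] 0.5877398548170856
125                        -----  +++++----------               
126                        ----  +++   ---------                
127                         -   ++++ -----------                
128                        -- -      ----------      +    -     
129                        -------  --  ----                  - 
130                        -------  -                           
131                          ----- --   --  -                   
132                 + +      - - --- --  -   -                  
133                           - -- - -   -                      
134                            --------  -                      
135                   +        ----      ---                    
136                            -  -   +++--          -          
137                           ++++   ++++                       
138                          ++++++   ++---                     
139      -      -          - ++++++              ++          -  
140                         ++++++ -  ++++               
[... 1327 characters left out ...]
                                             
162                                                             
163                                                             
164      +                                                      
165                                                             
166 -                                                           
167                                                             
168                                                             
169                                                             
1 [[327.7, 160.9], [333.1, 163.1], [326.1, 163.5], [331.5, 165.6]]
-1 [[333.2, 152.0], [338.6, 154.1], [334.8, 149.6], [340.1, 151.7]]
```

The near finger ends about 5 px above where it should, so its tip is roughly 25 mm higher than reported. I'll keep feeling down.

{"op": "jog_arm", "data": {
  "motion": [
    [0, 0, 0, 0, 0, 3, 50],
    [0, 0, 0, 0, 0, 6, 50],
    [0, 0, 0, 0, 0, 9, 50],
    [0, 0, 0, 0, 0, 11, 50],
    [0, 0, 0, 0, 0, 11, 50]
  ]
}}

```text
t: 7.35
eef_pos: [0.4148, 0.3184, 0.01]
tool_rot: [0.0, 0.985, 0.171, -0.0]
contact_force: [-0.4, -0.3, 0.1]
gripper_width: 0.584
grasp_force: 0.0
```

Run:
```python
from fit import *
a=cv2.imread("pics/s0.png")[:,:,::-1].astype(float).mean(2)
S=bot.read_camera("scene");b=S["pixels"].astype(float).mean(2)
o,p,R=tool();print(p,o["contact_force"],o["gripper_width"])
d=(b-a)
for v in range(140,170): print(v,"".join(" " if abs(x)<7 else "-" if x<0 else "+" for x in d[v,305:365]))
```

```text
[0.4149 0.3185 0.0101] [-0.2407  0.1149  0.146 ] 0.5841715180129141
140                          +++++   +++--                      
141                          ++++++ - +          -              
142                         ++++++   +++++                      
143                         ++++++--  ++++                      
144                       +++++++ -   ++++                      
145            +         ++++++++      ++ -                     
146                     +++++++++++  --+++                      
147                      ++++++++  ----+++               -      
148                  -   - +++---------                         
149                     ---------------                  +      
150                     --------------                          
151                     ------------                            
152                     ----------                              
153                     -----------                    -     +  
154                     -----------                    +        
155                     -----------                      
[... 156 characters left out ...]
        -------                               
159                       --------                              
160      +                 ------                               
161                           ---                               
162                                                             
163       -                                                     
164                                                             
165                                                             
166  +                                                          
167                                                             
168                                                             
169
```

{"op": "jog_arm", "data": {
  "motion": [
    [0, 0, 0, 0, 0, 0, 40],
    [0, 0, 0, 0, 0, 0, 30],
    [0, 0, 0, 0, 0, 0, 20],
    [0, 0, 0, 0, 0, 0, 10],
    [0, 0, 0, 0, 0, 0, 10]
  ],
  "grip_force": 20
}}

```text
t: 8.02
eef_pos: [0.415, 0.3185, 0.0102]
tool_rot: [0.0, 0.985, 0.171, 0.0]
contact_force: [-0.4, -0.2, 0.2]
gripper_width: 0.117
grasp_force: 0.0
```

Run:
```python
from fit import *
a=cv2.imread("pics/s0.png")[:,:,::-1].astype(float).mean(2)
S=bot.read_camera("scene");b=S["pixels"].astype(float).mean(2)
save(S,"s3.png")
d=(b-a)
for v in range(140,165): print(v,"".join(" " if abs(x)<7 else "-" if x<0 else "+" for x in d[v,305:365]))
i=cv2.resize(S["pixels"][120:175,305:365][:,:,::-1],(600,550),interpolation=cv2.INTER_CUBIC);cv2.imwrite("pics/z6.png",i)
```

```text
140                        -  ++++    ++ -                      
141  -                    -  ++++++ --  --                      
142                          +++++ ------          -            
143                         ++++++-----      -                  
144                         ++++++- ---                         
145                       ++++++++   -      +                   
146                      ++++++++     +              -          
147                      +++++++++---+++                       +
148                   +   +++++ ++--- ++                        
149                     ---- ---------+                         
150                      -------------                     +    
151 -+     -               -----------                          
152                         ----------                          
153                         ----------                          
154                         ----------                          
155                         ---------                           
156                          -------                            
157                           ------                            
158                              --                             
159                                                             
160      +                                                      
161                                                             
162                                                             
163       -                                                     
164
```

View pics/z6.png

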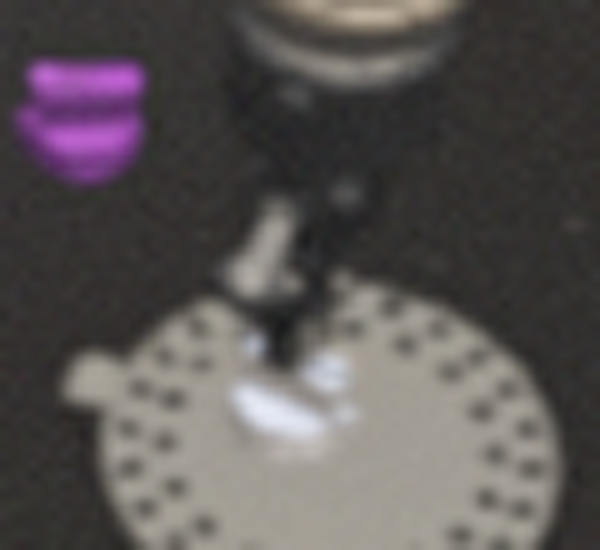

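The picture now shows the shut fingertips at crop (283,362), right over the middle of the bar at about its top. I'll touch the bar's top (z = 0.042) to find the height offset.

{"op": "jog_arm", "data": {
  "motion": [
    [0, 0, 0, 0, 0, 1, 10],
    [0, 0, 0, 0, 0, 2, 10],
    [0, 0, 0, 0, 0, 2, 10]
  ]
}}

```text
t: 8.45
eef_pos: [0.4149, 0.3184, 0.0081]
tool_rot: [0.0, 0.985, 0.171, -0.0]
contact_force: [-0.3, 0.3, 0.7]
gripper_width: 0.12
grasp_force: 0.0
```

{"op": "jog_arm", "data": {
  "motion": [
    [0, 0, 0, 0, 0, 1, 10],
    [0, 0, 0, 0, 0, 2, 10],
    [0, 0, 0, 0, 0, 2, 10]
  ]
}}

```text
t: 8.82
eef_pos: [0.4151, 0.3186, 0.0071]
tool_rot: [0.0, 0.985, 0.171, 0.0]
contact_force: [-2.7, -3.0, 12.1]
gripper_width: 0.116
grasp_force: 5.9
```

{"op": "jog_arm", "data": {
  "motion": [
    [0, 0, 0, 0, 0, -5, 10],
    [0, 0, 0, 0, 0, -5, 30],
    [0, 0, 0, 0, 0, -5, 40],
    [0, 0, 0, 0, 0, 0, 40],
    [0, 0, 0, 0, 0, 6, 40],
    [0, 0, 0, 0, 0, 11, 40],
    [0, 0, 0, 0, 0, 15, 40],
    [0, 0, 0, 0, 0, 15, 40]
  ]
}}

```text
t: 9.82
eef_pos: [0.4147, 0.3183, -0.0092]
tool_rot: [0.0, 0.985, 0.171, -0.0]
contact_force: [0.4, -1.1, 1.0]
gripper_width: 0.466
grasp_force: 0.0
```

{"op": "jog_arm", "data": {
  "motion": [
    [0, 0, 0, 0, 0, 0, 30],
    [0, 0, 0, 0, 0, 0, 22],
    [0, 0, 0, 0, 0, 0, 5],
    [0, 0, 0, 0, 0, 0, 5],
    [0, 0, 0, 0, 0, 0, 5]
  ],
  "grip_force": 30
}}

```text
t: 10.45
eef_pos: [0.4152, 0.3187, -0.0085]
tool_rot: [-0.0, 0.985, 0.171, 0.0]
contact_force: [-0.2, 0.4, 5.2]
gripper_width: 0.154
grasp_force: 31.7
```

The bar is gripped. Next I'll lift, turn by −18° and carry the knob over the tap.

{"op": "jog_arm", "data": {
  "motion": [
    [0, 0, 0, 0, 0, 0, 5],
    [0, 0, 0, 0, 0, -10, 5],
    [0, 0, 0, 0, 0, -40, 5],
    [0, 0, 0.08, -5, 40, -62, 5],
    [0, 0, 0.16, -12, 90, -62, 5],
    [0, 0, 0.24, -20, 145, -62, 5],
    [0, 0, 0.314, -27, 195, -62, 5],
    [0, 0, 0.314, -34, 245, -62, 5],
    [0, 0, 0.314, -41, 285, -62, 5],
    [0, 0, 0.314, -41, 293, -62, 5]
  ],
  "grip_force": 90
}}

```text
t: 11.7
eef_pos: [0.475, 0.0254, 0.0533]
tool_rot: [0.001, 1.0, 0.012, -0.0]
contact_force: [0.1, 0.9, -1.0]
gripper_width: 0.137
grasp_force: 88.1
```

Run:
```python
from fit import *
o,p,R=tool();print(o["t"],p,yaw(R),o["gripper_width"],o["contact_force"],o["grasp_force"])
S=bot.read_camera("scene");T=bot.read_camera("top");save(S,"s4.png");save(T,"t4.png")
print(proj(S,[[.4759,.0306,.0625],[.4759,.0306,.027]]))
c=lambda P,u:cv2.resize(P["pixels"][u[1]-25:u[1]+25,u[0]-20:u[0]+20][:,:,::-1],(400,500),interpolation=cv2.INTER_CUBIC)
cv2.imwrite("pics/z7.png",np.hstack([c(S,(287,205)),c(T,(270,205))]))
```

```text
11.7 [0.475  0.0254 0.0533] 1.4120012369624468 0.13732594893026379 [ 0.1165  0.8738 -1.0314] 88.09267401695251
[[287.4736 204.7632]
 [287.3447 210.5987]]
```

View pics/z7.png

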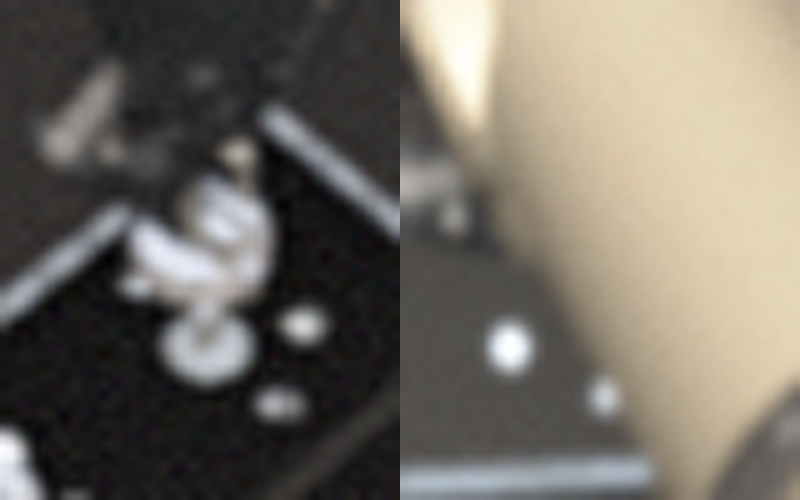

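The picture shows the knob hanging about 40 mm above the tap's base disc at scene (287,215), with the bare shaft just below it. The off, star and small-flame marks are visible at about (294,220), (296.5,212) and (280,209). From here I'll work by numbers.

Run:
```python
from fit import *
np.set_printoptions(linewidth=220)
o,p,R=tool();print(p,yaw(R))
I=[bot.read_camera("scene") for _ in range(3)];S=I[0]
b=np.mean([i["pixels"].astype(float).mean(2) for i in I],0)
print("cols 276..299");
for v in range(192,220): print(v,b[v,276:300].astype(int))
t=np.linspace(0,2*np.pi,8,endpoint=False)
for z in (.0698,.0838): print(z,proj(S,[[.4759+.022*np.cos(a),.0306+.022*np.sin(a),z] for a in t]).round(1).tolist())
```

```text
[0.4753 0.0281 0.0534] 1.5950676738520932
cols 276..299
192 [127 103  83  70  48  37  45  45  48  52  48  41  43  41  46  47  46  74 134 163 139  91  55  47]
193 [107  91 101  97  68  56  61  63  56  50  42  38  37  44  69  90  84  64  99 150 163 135  90  59]
194 [ 88  94 121 124  91  73  74  75  62  47  38  38  35  47  94 132 127  71  43  90 130 143 132 102]
195 [ 76  77  92 101  82  74  78  77  64  46  37  39  38  37  69 112 118  71  21  26  70 119 147 141]
196 [ 64  54  53  55  57  64  69  68  57  41  41  50  62  61  57  89 104  68  20  14  24  63 106 137]
197 [ 48  43  38  37  42  47  52  51  44  37  52  84 119 126  99  91  97  59  21  18  13  19  49 101]
198 [ 44  40  40  38  39  41  42  45  41  42  71 112 154 179 164 135 118  79  31  12  15  21  16  47]
199 [ 45  45  51  63  56  43  44  44  39  54  89 123 155 186 195 187 173 138  67  17  15  19  18  17]
200 [ 49  70 104 118  93  64  60  49  35  58  96 131 164 189 194 202 212 192 114  29  19  19  17  13]
201 [ 78 122 156 155 111 111 137 109  60  59  98 135 178 210 206 199 210 203 136  44  16  19  23  19]
202 [122 157 160 122  94
[... 1359 characters left out ...]
203 192 146  68  18  19  19  21  23  20  13]
216 [ 22  23  21  22  24  19  21  62 126 173 190 197 199 194 171 109  43  19  22  18  20  20  24  23]
217 [ 23  22  24  25  22  24  21  25  61 106 143 161 158 135  98  50  19  19  22  24  22  22  22  22]
218 [26 21 24 25 24 25 24 17 19 31 63 82 77 52 25 17 20 41 59 55 39 25 24 22]
219 [ 23  22  23  21  24  25  22  20  18  19  17  21  19  20  22  15  51 106 130 107  88  48  23  26]
0.0698 [[292.0, 207.6], [294.1, 203.8], [292.3, 199.9], [287.8, 198.2], [283.1, 199.5], [280.9, 203.2], [282.6, 207.2], [287.2, 209.0]]
0.0838 [[292.1, 205.2], [294.2, 201.4], [292.4, 197.5], [287.9, 195.7], [283.1, 197.1], [280.9, 200.8], [282.6, 204.8], [287.2, 206.6]]
```

{"op": "jog_arm", "data": {
  "motion": [
    [0, 0, 0, -1.5, -2, 15, 5],
    [0, 0, 0, -1.5, -2, 30, 5],
    [0, 0, 0, -1.5, -2, 38, 5],
    [0, 0, 0, -1.5, -2, 38, 5]
  ]
}}

```text
t: 12.45
eef_pos: [0.4728, 0.0308, 0.0142]
tool_rot: [0.0, 1.0, 0.015, -0.001]
contact_force: [-0.3, 0.8, -0.5]
gripper_width: 0.135
grasp_force: 88.1
```

{"op": "jog_arm", "data": {
  "motion": [
    [0, 0, 0, 0, 0, 2, 5],
    [0, 0, 0, 0, 0, 4, 5],
    [0, 0, 0, 0, 0, 5, 5],
    [0, 0, 0, 0, 0, 5, 5]
  ]
}}

```text
t: 12.95
eef_pos: [0.4736, 0.0307, 0.0103]
tool_rot: [0.0, 1.0, 0.015, 0.0]
contact_force: [0.2, 0.2, -0.2]
gripper_width: 0.133
grasp_force: 88.1
```

{"op": "jog_arm", "data": {
  "motion": [
    [0, 0, 0, 0, 0, 1, 5],
    [0, 0, 0, 0, 0, 2, 5],
    [0, 0, 0, 0, 0, 2, 5]
  ]
}}

```text
t: 13.32
eef_pos: [0.4736, 0.0308, 0.0082]
tool_rot: [-0.0, 1.0, 0.015, 0.0]
contact_force: [0.9, -0.1, -0.6]
gripper_width: 0.132
grasp_force: 88.1
```

{"op": "jog_arm", "data": {
  "motion": [
    [0, 0, 0, 0, 0, 1, 5],
    [0, 0, 0, 0, 0, 2, 5],
    [0, 0, 0, 0, 0, 2, 5]
  ]
}}

```text
t: 13.7
eef_pos: [0.4736, 0.0308, 0.0061]
tool_rot: [-0.0, 1.0, 0.015, 0.0]
contact_force: [0.4, 0.5, -1.3]
gripper_width: 0.138
grasp_force: 88.1
```

{"op": "jog_arm", "data": {
  "motion": [
    [0, 0, 0, 0, 0, 1, 5],
    [0, 0, 0, 0, 0, 2, 5],
    [0, 0, 0, 0, 0, 2, 5]
  ]
}}

```text
t: 14.08
eef_pos: [0.4736, 0.0308, 0.0041]
tool_rot: [-0.0, 1.0, 0.015, 0.0]
contact_force: [1.2, -0.3, -0.9]
gripper_width: 0.138
grasp_force: 88.0
```

{"op": "jog_arm", "data": {
  "motion": [
    [0, 0, 0, 0, 0, 1, 5],
    [0, 0, 0, 0, 0, 2, 5],
    [0, 0, 0, 0, 0, 3, 5],
    [0, 0, 0, 0, 0, 3, 5]
  ]
}}

```text
t: 14.58
eef_pos: [0.4736, 0.0308, 0.0011]
tool_rot: [-0.0, 1.0, 0.015, 0.0]
contact_force: [1.5, 1.1, -1.2]
gripper_width: 0.137
grasp_force: 88.0
```

{"op": "jog_arm", "data": {
  "motion": [
    [0, 0, 0, 0, 0, 1, 5],
    [0, 0, 0, 0, 0, 2, 5],
    [0, 0, 0, 0, 0, 3, 5],
    [0, 0, 0, 0, 0, 3, 5]
  ]
}}

```text
t: 15.08
eef_pos: [0.4736, 0.0308, -0.0019]
tool_rot: [-0.0, 1.0, 0.015, 0.0]
contact_force: [1.4, -0.2, -2.0]
gripper_width: 0.137
grasp_force: 88.0
```

{"op": "jog_arm", "data": {
  "motion": [
    [0, 0, 0, 0, 0, 1, 5],
    [0, 0, 0, 0, 0, 2, 5],
    [0, 0, 0, 0, 0, 2, 5]
  ]
}}

```text
t: 15.45
eef_pos: [0.4736, 0.0308, -0.0036]
tool_rot: [0.0, 1.0, 0.015, 0.0]
contact_force: [0.2, 0.3, 3.2]
gripper_width: 0.135
grasp_force: 88.5
```

{"op": "jog_arm", "data": {
  "motion": [
    [0, 0, 0, 0, 0, 1, 5],
    [0, 0, 0, 0, 0, 1, 5]
  ]
}}

```text
t: 15.7
eef_pos: [0.4737, 0.0308, -0.0047]
tool_rot: [0.0, 1.0, 0.015, 0.0]
contact_force: [-0.2, -0.4, 5.6]
gripper_width: 0.139
grasp_force: 88.6
```

Run:
```python
from fit import *
np.set_printoptions(linewidth=220)
I=[bot.read_camera("scene") for _ in range(3)];S=I[0]
o,p,R=tool();print(p,yaw(R),o["contact_force"],o["torque"])
b=np.mean([i["pixels"].astype(float).mean(2) for i in I],0)
print("cols 276..299");
for v in range(200,222): print(v,b[v,276:300].astype(int))
t=np.linspace(0,2*np.pi,8,endpoint=False)
for z in (.013,.027): print(z,proj(S,[[.4759+.022*np.cos(a),.0306+.022*np.sin(a),z] for a in t]).round(1).tolist())
```

```text
[ 0.4737  0.0308 -0.0047] 1.7093324299192714 [-0.7836 -0.2386  5.1148] [-0.017   0.0154  0.0685]
cols 276..299
200 [131 138 122  81  48  38  40  41  41  41  37  34  44  55  61  47  38  41  32  23  22  19  16  16]
201 [140 128 103  69  36  30  34  38  41  41  38  42  41  52  54  44  40  41  32  21  16  22  21  20]
202 [135 112  87  67  37  35  44  46  48  48  43  40  43  44  56  62  49  37  30  21  21  18  25  21]
203 [123  97  95  91  59  53  62  64  54  46  40  44  45  59  95 113  82  40  23  19  21  20  20  22]
204 [104  87 110 118  88  73  76  76  65  45  34  36  37  61 115 141 113  57  17  19  21  19  23  25]
205 [ 84  74  83  96  84  76  77  74  64  46  36  37  34  41  74 103 100  54  20  19  20  24  20  22]
206 [66 58 48 55 57 63 70 65 55 40 41 54 72 79 64 81 89 47 13 21 23 19 24 22]
207 [ 49  46  38  40  41  46  48  49  42  39  54  86 127 148 127 106  93  51  21  19  19  21  26  19]
208 [ 31  39  40  40  39  37  42  41  38  47  77 111 153 184 186 168 140  94  41  17  16  24  21  23]
209 [ 27  25  28  32  37  53  64  50  39  61 100 133 163 189 201 208 198 164  83  14  16  20  2
[... 800 characters left out ...]
4  22  20  22  21  23]
218 [ 24  24  21  24  19  17  35  70  98 116 134 141 143 137 115  88  62  46  53  51  39  25  25  27]
219 [ 23  23  22  22  20  22  17  19  29  48  65  69  72  63  44  22  44 100 127 108  87  47  22  24]
220 [ 18  24  22  23  27  22  25  20  22  19  18  21  17  18  18  18  71 145 170 137 124  70  25  21]
221 [ 23  24  20  19  25  26  25  24  23  24  19  19  25  23  20  17  47  98 118  98  92  50  18  22]
0.013 [[291.6, 216.8], [293.7, 213.1], [292.0, 209.3], [287.6, 207.6], [283.0, 208.9], [280.9, 212.5], [282.6, 216.4], [287.0, 218.2]]
0.027 [[291.7, 214.6], [293.8, 210.9], [292.1, 207.1], [287.6, 205.3], [283.1, 206.6], [280.9, 210.3], [282.6, 214.2], [287.0, 216.0]]
```

Contact came right at the home height with the 5 N spring preload, so the knob is home. Now I'll push in.

{"op": "jog_arm", "data": {
  "motion": [
    [0, 0, 0, 0, 0, 1, 5],
    [0, 0, 0, 0, 0, 2, 5],
    [0, 0, 0, 0, 0, 3, 5],
    [0, 0, 0, 0, 0, 4, 5],
    [0, 0, 0, 0, 0, 4.5, 5],
    [0, 0, 0, 0, 0, 4.5, 5]
  ],
  "grip_force": 110
}}

```text
t: 16.6
eef_pos: [0.4738, 0.0308, -0.0086]
tool_rot: [0.0, 1.0, 0.015, 0.0]
contact_force: [-2.2, -0.1, 14.2]
gripper_width: 0.13
grasp_force: 113.8
```

{"op": "jog_arm", "data": {
  "motion": [
    [0, 0, -0.1, 0, 0, 0, 5],
    [0, 0, -0.2, 0, 0, 0, 5],
    [0, 0, -0.3, 0, 0, 0, 5],
    [0, 0, -0.4, 0, 0, 0, 5],
    [0, 0, -0.5, 0, 0, 0, 5],
    [0, 0, -0.5, 0, 0, 0, 5]
  ]
}}

```text
t: 17.35
eef_pos: [0.474, 0.0299, -0.0086]
tool_rot: [0.001, 0.965, 0.262, 0.0]
contact_force: [-1.5, -3.1, 15.2]
gripper_width: 0.132
grasp_force: 113.8
```

Run:
```python
from h import *
o,p,R=tool();print(o["t"],p,yaw(R),o["contact_force"],o["torque"],o["gripper_width"],np.round(o["q"],2))
```

```text
17.35 [ 0.47403896  0.02989696 -0.00856538] 30.365926203624376 [-1.53861862 -3.07398858 15.21988375] [-0.57629907  0.36299601 -0.08849712] 0.1321040014061238 [ 0.16  0.51 -0.43  2.15  0.4   0.56 -1.6 ]
```

{"op": "jog_arm", "data": {
  "motion": [
    [0, 0, -0.1, 0, 0.3, 0, 5],
    [0, 0, -0.2, 0, 0.6, 0, 5],
    [0, 0, -0.3, 0, 0.9, 0, 5],
    [0, 0, -0.4, 0, 1.2, 0, 5],
    [0, 0, -0.5, 0, 1.5, 0, 5],
    [0, 0, -0.547, 0, 1.5, 0, 5],
    [0, 0, -0.547, 0, 1.5, 0, 5]
  ]
}}

```text
t: 18.23
eef_pos: [0.4748, 0.0291, -0.0086]
tool_rot: [0.001, 0.859, 0.513, 0.0]
contact_force: [-2.4, -1.5, 14.0]
gripper_width: 0.13
grasp_force: 113.8
```

Run:
```python
from fit import *
np.set_printoptions(linewidth=220)
o,p,R=tool();print(o["t"],p,yaw(R),o["contact_force"],o["torque"],o["gripper_width"])
I=[bot.read_camera("scene") for _ in range(3)];S=I[0]
b=np.mean([i["pixels"].astype(float).mean(2) for i in I],0)
print("cols 276..301");
for v in range(203,222): print(v,b[v,276:302].astype(int))
for d in(50,62,74):
    a=np.radians(d);u=np.array([np.cos(a),np.sin(a)])
    print(d,"nose,star,bar end",proj(S,[[.4759+.025*u[0],.0306+.025*u[1],.015],[.4759+.035*u[0],.0306+.035*u[1],.006],[.4759+.02*u[0],.0306+.02*u[1],.042]]).round(1).tolist())
```

```text
18.225 [ 0.4748  0.0291 -0.0086] 61.69660058952945 [-2.4065 -1.5316 14.0004] [-0.3648  0.4196 -0.0498] 0.13027947318496183
cols 276..301
203 [141 145 110  60  25  16  18  31  41  49  45  43  74 136 170 163 121  55  22  15  21  22  25  22  20  20]
204 [112  82  42  14  11  21  20  31  40  49  56  46  70 134 173 170 137  67  20  19  20  23  20  23  21  20]
205 [ 62  22  10  16  14  14  21  36  38  42  47  49  72 128 170 175 151  88  33  21  15  20  21  23  24  22]
206 [ 23  14  14  30  46  49  46  49  42  39  50  68  80 119 159 174 163 126  83  40  18  22  22  24  21  21]
207 [ 14  17  34  82 123 135 125 123  98  55  58  99 119 123 149 173 179 164 122  61  23  21  25  23  24  18]
208 [ 21  15  48 117 173 195 198 199 171  92  63 118 147 135 146 172 183 169 120  74  39  19  21  22  22  20]
209 [ 20  22  27  69 130 190 225 231 208 128  49  75 105 115 139 168 181 169 121  78  48  23  24  17  24  21]
210 [ 18  22  15  14  67 149 211 232 213 142  55  49  82 104 127 148 146 130  92  59  58  64  56  32  21  22]
211 [ 19  21  18  17  39 115 189 217 197 136  62  38  55  68  92 118 133 134 101  8
[... 636 characters left out ...]
4 192 182 157  91  27  17  22  24  26  24  26  23]
218 [ 23  19  23  22  22  24  52  99 138 151 158 163 168 169 156 123  88  51  51  51  35  23  20  23  23  24]
219 [ 27  26  21  20  25  23  22  44  74  90 106 117 122 113  86  48  45  98 126 106  88  47  22  25  23  25]
220 [ 22  24  23  24  20  21  19  20  20  27  38  49  50  41  24  15  70 145 170 136 122  70  25  26  27  25]
221 [ 23  20  23  26  25  23  26  23  19  20  21  18  21  22  22  18  47  98 119 100  91  53  22  24  23  27]
50 nose,star,bar end [[294.5, 212.3], [297.3, 213.7], [293.3, 208.0]]
62 nose,star,bar end [[294.3, 211.1], [297.0, 211.9], [293.1, 207.0]]
74 nose,star,bar end [[293.8, 209.9], [296.3, 210.3], [292.7, 206.0]]
```

```bash
python3 -c "
from station import bot
print(bot.hand_in())"
```

```text
the job is handed in; nothing more can be done
None
```

The job is handed in, verdict not shown: the knob went fully home at off, was pushed to its stop and turned to the star by tool yaw (61.7°), and is still gripped and pushed in at about 14 N.

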